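# Power up the analyser and start its run from the desk keypad

### The job

Start a run on the analyser: push the raised end of the rocker on the power module fully down so that it stays on, then press the square key on the keypad fully down so that it stays in, then press the long bar key all the way down, hold it there for a good second and let it come up again. Press no key out of turn and never the round key; do not pick up or shift the keypad, and leave the glassware and small things around and on it where they are.

Things in the scene. Friction and masses are not known exactly. Their poses are not given: they have to be found in the camera images.
- power_box: Cream power module fixed to the bench, 130 (x) x 95 (y) x 44 mm high; a black paddle rocker sits in an aluminium frame in the middle of its top. Origin: centre of its underside; x points to the far side where the rocker's raised end is, z up.
- rocker (a joint): Tilt of the black paddle rocker (rad), 62 mm long along the module's x, 36 mm wide, pivoting about the module's y axis in the middle of the module, 40 mm above the bench. 0 = off, far (+x) end raised; 0.44 = on, far end fully down at its stop. It stays where it is left. 2 to 4 N on the raised end moves it.
- rocker_high_end (a point): Point on the top surface of the rocker's ribbed, far (+x) half, 18 mm from the pivot: the place to press. About 59 mm above the bench when off; it goes down about 10 mm to the stop and moves with the rocker. The end of the paddle is 12 mm farther out.
- keypad: Loose dark desk keypad on rubber feet, 150 (x) x 170 (y) x 34 mm high, about 0.9 kg. Origin: centre of its underside; z up, x to its back, where its screen is. On top: the square key at left (+y), the round key at right (-y), the long bar key along the front (-x) edge. All keys are the same white plastic and stand 10 mm above the keypad's top when up, 4 mm when fully pressed.
- square_key (a joint): Travel of the square key (m): 0 up, 0.006 fully down. It latches by friction: it stays down where it is left. About 2.5 N moves it.
- square_key_top (a point): Centre of the top face of the square key (26 x 26 mm), 44 mm above the keypad's underside when up; it moves with the key. On the keypad at x -5, y +45 mm.
- bar_key (a joint): Travel of the long bar key (m): 0 up, 0.006 fully down. Spring return; it takes 1.2 N to start and 3.6 N to hold fully down.
- bar_key_top (a point): Centre of the top face of the bar key (22 x 98 mm, long along y), 44 mm above the keypad's underside when up; it moves with the key. On the keypad at x -52, y 0 mm.
- round_key (a joint): Travel of the round key (m), 26 mm diameter: 0 up, 0.006 fully down, spring return. This is the one to leave alone.
- round_key_top (a point): Centre of the top face of the round key, on the keypad at x -5, y -45 mm.
- vial: Bystander: clear stoppered sample vial, 28 mm diameter, 60 mm tall, standing on the bench between the two units. Origin: centre of its underside.
- jar: Bystander: amber screw-top jar, 52 mm diameter, 70 mm tall, standing behind the keypad. Origin: centre of its underside.
- weight: Bystander: brass calibration weight, 20 mm diameter, 28 mm tall, standing on the keypad's top at the back left corner. Origin: centre of its underside.
- beaker: Bystander: clear glass beaker, 60 mm diameter, 70 mm tall, standing behind the power module. Origin: centre of its underside.
- stopper: Bystander: black rubber stopper, 30 mm diameter, 26 mm tall, standing in front of the keypad. Origin: centre of its underside.
- spatula: Bystander: thin steel lab spatula, 137 mm long, 4 mm thick, lying in front of the power module. Origin: on its underside, about midway along.
Things that resemble listed ones, but are neither listed nor needed, are in the scene too. What is shaped like the power_box but purple is not meant. Leave any green look-alike of the keypad alone.

How it is judged (in metres and radians):
On the way, in this order (a step that is already met when the one before it is completed fails the run):
1. the rocker's raised end is pushed down: power on (value of joint rocker above 0.33 rad), for 0.2 s.
2. the square key is pressed in (value of joint square_key above 0.0045 m), for 0.2 s.
3. the long bar key is held down (value of joint bar_key above 0.0045 m), for 0.6 s.
At the end, for the whole second after the job is handed in: The rocker is on (over 0.33 rad), the square key is in (over 4.5 mm), the bar key and the round key are up (under 2 mm), the keypad lies flat and at rest within 25 mm of where it was, and every bystander is within 30 mm of where it was (value of joint rocker above 0.33 rad and value of joint square_key above 0.0045 m and value of joint each of bar_key, round_key below 0.002 m and distance of keypad from where it was at the start of the episode below 0.025 m and angle between keypad's own z axis and vertical below 0.05 rad and linear speed of keypad below 0.02 m/s and distance of each of vial, jar, weight, beaker, stopper, spatula from where it was at the start of the episode below 0.03 m); the robot touches nothing.
It fails at once if a key is pressed before the power is on (value of joint rocker below 0.3 rad and value of joint any of square_key, bar_key above 0.003 m).
It fails at once if the bar key is pressed before the square key is in (value of joint square_key below 0.003 m and value of joint bar_key above 0.003 m).
It fails at once if the round key is pressed (value of joint round_key above 0.003 m).
It fails at once if the keypad is lifted, tipped or shifted (height (world z) of keypad above 0.008 m or angle between keypad's own z axis and vertical above 0.12 rad or distance of keypad from where it was at the start of the episode above 0.025 m).
It fails at once if a bystander is lifted, knocked or moved (distance of any of vial, jar, weight, beaker, stopper, spatula from where it was at the start of the episode above 0.03 m).
It also fails if it takes over 51 s, if anything falls off the work surface, if the arm or the gripper's body presses on something with over 40 N, if the wrist force passes 120 N, or if a joint passes its speed limit or range.

### The arm

A 6-joint arm with a two-finger parallel gripper is mounted at the origin on the work surface. World frame = base frame: x ahead of the robot, y to its left, z up, the work surface at z = 0. Lengths are in mm, angles in rad, forces in N, time in s.
With the tool pointing down it reaches from about 350 to 975 mm from the base axis. Payload 7.1 kg.
Tool frame: the origin (TCP) lies on the front face of the gripper's body, between the roots of the fingers; the fingertips stand 80 mm ahead of it and the grasp point (between the pads) lies 61 mm ahead of it (env.tips_ahead is the distance from the TCP to the fingertips, in mm); z points along the fingers, y is the direction in which the jaws open and shut (so a half turn about z gives the same grasp; the last joint's range is limited). The gripper opens to 88 mm and grips with 3 to 60 N. Pads are 20 mm wide; open, the fingers measure 115 mm over their backs; the gripper's body (75 mm by 178 mm) begins 61 mm behind the grasp point.
Start: joints at [-1.175, 0.423, 1.63, -0, 1.089, -0.019], TCP at [251.895, -571.974, 302.675] pointing down, gripper open.
Joint ranges: [-3, 3], [-0.9, 2.11], [0.09, 2.58], [-1.31, 4.45], [0.11, 2.69], [-2.54, 2.54]. Speed limits (rad/s): [2.39, 2.39, 3.01, 3.14, 3.14, 3.14].

### API

Orientations are given as a unit quaternion [x, y, z, w].
In Python, from station import env, set_gripper, viewer, workorder gives the robot as it stands. Calls block until the motion is done:
- env.reach(position, orientation): joint-space move of the TCP to a pose.
- env.move_l(position, rot=None, rate=150, f_stop=None): straight line of the TCP; rot=None keeps the orientation; rate is the mean speed in mm/s. With f_stop (N) it stops when the force on the tool has changed by that much, and returns True; else False.
- env.move_joints(angles): joint-space move.
- set_gripper(opening): finger opening in mm; the grip force is fixed at half the most; returns when the fingers have stopped.
- env.hold(seconds).
- env.ik(position, orientation): joint angles nearest the present ones, or None.
- env.read_state(): the state.
- viewer.camera(name): name is "side" or "top" or "wrist"; returns the picture (420x560x3 uint8, blue, green, red); there is no depth.
- viewer.camera_params(name): a dict with "fx", "fy", "cx", "cy" (pixels), "pose" (4x4, takes a point from camera to world coordinates); the wrist camera has in their place "tool_from_camera" (4x4, takes a point from camera to tool coordinates, whose origin is the TCP and whose axes are the flange's). Camera axes: x right, y up, looking along -z (the intrinsics and any distortion apply to the point x, -y, -z); pixel columns grow to the right and rows downward; lengths in mm; the calibration is good to about 2 mm. A picture is of the moment at which its call begins: read the wrist's pose just before it. camera_params takes no time and is no camera call.
A pose or a line that the arm cannot do raises env.IKError and nothing moves.
- workorder.sign_off(): hands the job in, once; it reports no verdict.
The state is a dict: "time_s": time; "qpos": joint angles; "dq": joint speeds; "tau": joint torques, N m; "tool_pos": TCP position; "orientation": TCP orientation; "force": force on the tool from outside, world axes, zero at the start; "wrist_torque": the same for the moment, N m; "width": finger opening in mm.
Only numpy, scipy, OpenCV 4.12 (cv2) and the standard library are available. Lean on these libraries where they do the work, as an engineer would, in place of code of your own. Each camera call takes 0.05 s, during which the arm holds its last target. There are 200 camera calls.

## Working session

There is one attempt and no reset: what is moved stays moved. The work goes in short steps, each a Python script; the robot and the scene stay as the last script left them, time stands still between calls to the robot, and variables do not carry over. Pictures are saved under pics/ and viewed, about 8 in all and at most 12, crops included, and the job is handed in when it is done.

```bash
ls; mkdir -p pics
python3 - <<'E'
from station import env, set_gripper, viewer, workorder
import cv2,numpy as np
np.set_printoptions(precision=4,suppress=True)
for n in ("top","side"):
    im=viewer.camera(n); cv2.imwrite(f"pics/{n}0.png",im)
    p=viewer.camera_params(n); print(n,p)
print(viewer.camera_params("wrist")); s=env.read_state(); print(s)
E
```

```text
pics
top {'fx': 456.49008140621385, 'fy': 456.49008140621385, 'cx': 284.85385348335905, 'cy': 200.1031088565612, 'pose': array([[  -0.0025,    0.9909,   -0.1345,  373.5366],
       [  -0.9999,   -0.0008,    0.0127,  -25.7295],
       [   0.0125,    0.1345,    0.9908, 1038.9711],
       [   0.    ,    0.    ,    0.    ,    1.    ]])}
side {'fx': 530.6296331732351, 'fy': 530.6296331732351, 'cx': 285.81485549543766, 'cy': 213.15895250274585, 'pose': array([[  -0.7057,    0.37  ,   -0.6042, -195.6537],
       [  -0.7083,   -0.3851,    0.5916,  660.81  ],
       [  -0.0138,    0.8455,    0.5339,  713.2517],
       [   0.    ,    0.    ,    0.    ,    1.    ]])}
{'fx': 350.4373399810552, 'fy': 350.4373399810552, 'cx': 283.68945068658815, 'cy': 217.22575193346245, 'tool_from_camera': array([[ -0.0003,   0.9629,   0.2697,  73.5708],
       [  1.    ,   0.0004,  -0.0004,  -1.3094],
       [ -0.0005,   0.2697,  -0.9629, -81.8493],
       [  0.    ,   0.    ,   0.    ,   1.    ]])}
{'time_s': 0.1, 'qpos': array([-1.175 ,  0.4238,  1.6306, -0.    ,  1.0886, -0.019 ]), 'dq': array([-0.0004, -0.0042, -0.0022, -0.0008, -0.0003, -0.0013]), 'tau': array([  0.0003, -54.5615, -27.4325,   0.0645,   0.0187,  -0.    ]), 'tool_pos': array([ 251.7619, -571.6187,  301.9539]), 'orientation': array([ 0.9786,  0.2059, -0.0001, -0.0007]), 'force': array([-0.2634,  0.0095,  0.2972]), 'wrist_torque': array([ 0.0115, -0.0293, -0.0475]), 'width': 87.57902140684283}
```

View pics/top0.png

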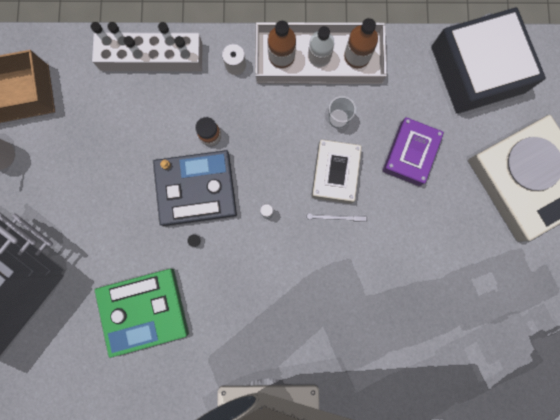

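View pics/side0.png

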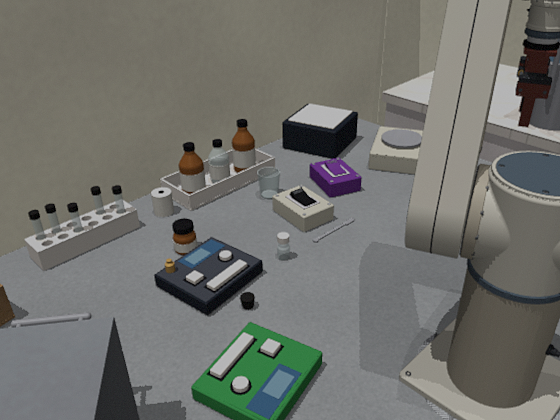

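The top view shows these candidates:
- **Modules:** the cream power module at (338,171), its purple double at (414,151), and a cream balance at (530,180).
- **Keypads:** the dark keypad at (195,188) and its green double at (141,312).

By the description I choose the cream module and the dark keypad. On the dark keypad the square key is at (173,191), the round key at (214,186) and the bar at (196,210).

```bash
cat > h.py <<'E'
from station import env, set_gripper, viewer, workorder
import cv2,numpy as np
from scipy.spatial.transform import Rotation as R
np.set_printoptions(precision=3,suppress=True)
def pose_of(n):
    p=viewer.camera_params(n)
    if n!="wrist": return p,p["pose"]
    s=env.read_state(); T=np.eye(4); T[:3,:3]=R.from_quat(s["orientation"]).as_matrix(); T[:3,3]=s["tool_pos"]
    return p,T@p["tool_from_camera"]
def cast(p,T,uv,z):
    u,v=uv; d=T[:3,:3]@np.array([(u-p["cx"])/p["fx"],-(v-p["cy"])/p["fy"],-1]); o=T[:3,3]
    return o+d*(z-o[2])/d[2]
def proj(p,T,X):
    c=np.linalg.inv(T)@np.append(X,1); return np.array([p["cx"]+p["fx"]*c[0]/-c[2],p["cy"]-p["fy"]*c[1]/-c[2]])
def blobs(mask,amin):
    cs,_=cv2.findContours(mask.astype(np.uint8)*255,cv2.RETR_EXTERNAL,cv2.CHAIN_APPROX_NONE)
    return [c for c in cs if cv2.contourArea(c)>amin]
def down(yaw):  # tool z down, tool x at angle yaw in world
    return (R.from_euler('z',yaw)*R.from_euler('x',np.pi)).as_quat()
E
python3 - <<'E'
from h import *
im=cv2.imread("pics/top0.png"); p,T=pose_of("top")
h=cv2.cvtColor(im,cv2.COLOR_BGR2HSV)
w=(h[...,2]>170)&(h[...,1]<60)
def report(box,amin):
    x0,y0,x1,y1=box; m=np.zeros(w.shape,bool); m[y0:y1,x0:x1]=w[y0:y1,x0:x1]
    for c in blobs(m,amin):
        (cx,cy),sz,a=cv2.minAreaRect(c)
        corners=[cast(p,T,q,44)[:2] for q in cv2.boxPoints(((cx,cy),sz,a))]
        print((cx,cy),sz,cast(p,T,(cx,cy),44)); print("   edges",[(np.linalg.norm(corners[i]-corners[i-1]),np.degrees(np.arctan2(*(corners[i]-corners[i-1])[::-1]))) for i in (0,1)])
report((150,150,240,228),30); print("box"); report((305,130,368,208),500)
c=im[110:240,140:380]; cv2.imwrite("pics/crop.png",cv2.resize(c,None,fx=3.3,fy=3.3,interpolation=cv2.INTER_CUBIC))
E
```

```text
(195.2616729736328, 209.4188690185547) (9.457923889160156, 44.2720947265625) [488.149 157.655  44.   ]
   edges [(np.float64(20.872882543142566), np.float64(9.392642668209488)), (np.float64(96.47276578346339), np.float64(-82.1851567217669))]
(172.5, 191.5) (11.0, 11.0) [527.852 208.523  44.   ]
   edges [(np.float64(24.47815320172349), np.float64(1.837677431668892)), (np.float64(24.15093196025082), np.float64(-90.02537088387331))]
(213.0, 185.5) (9.0, 10.0) [541.185 119.899  44.   ]
   edges [(np.float64(20.11550452890312), np.float64(1.149721252934117)), (np.float64(22.037281899698662), np.float64(-90.01732926922024))]
box
(336.8539733886719, 169.57101440429688) (42.02021026611328, 56.74755096435547) [ 576.96  -154.253   44.   ]
   edges [(np.float64(92.56907126683461), np.float64(82.10875850826969)), (np.float64(128.80077585341846), np.float64(-8.285898502848067))]
```

View pics/crop.png

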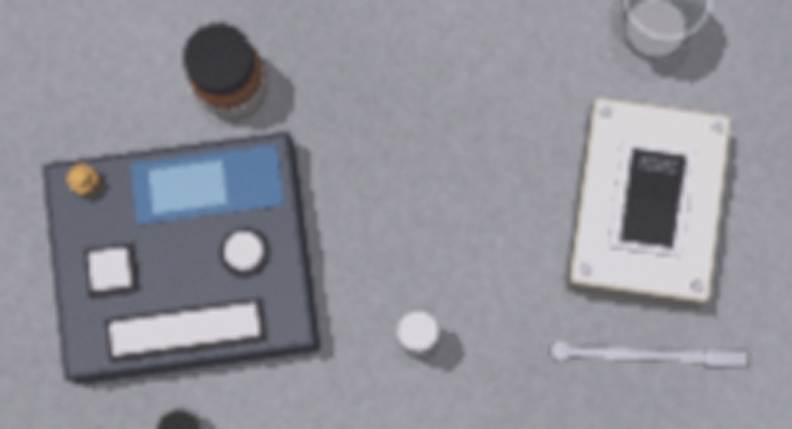

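The crop confirms the choice. The dark keypad has its square key at left, its round key at right and its bar in front. The cream box has its ribbed rocker half at the far end, at crop (658,163). The three key positions agree with the given layout to about 1 mm, with the keypad yaw at 8.5° and the box yaw at −8.2°. Next I move above the rocker and take a close look.

Run:
```python
from h import *
set_gripper(0)
yb=np.radians(-8.2); q=down(yb)
P=np.array([577+19*np.cos(yb),-154.3+19*np.sin(yb)])
env.reach([P[0],P[1],260],q); print(env.read_state()["time_s"],env.read_state()["qpos"])
env.move_l([P[0],P[1],200])
p,T=pose_of("wrist"); im=viewer.camera("wrist"); s=env.read_state(); print(s["tool_pos"],s["force"],s["width"])
for X in ([*P,59],[577,-154.3,44]): 
    u=proj(p,T,np.array(X)); print(u); cv2.drawMarker(im,tuple(int(a) for a in u),(0,0,255),0,12)
cv2.imwrite("pics/w1.png",im)
```

```text
3.3917 [-0.278  0.46   1.682 -0.     1.     1.437]
[ 596.327 -157.452  200.813] [ 0.082 -0.275 -0.301] 0.2722253723645279
[284.424 232.622]
[284.384 251.099]
```

View pics/w1.png

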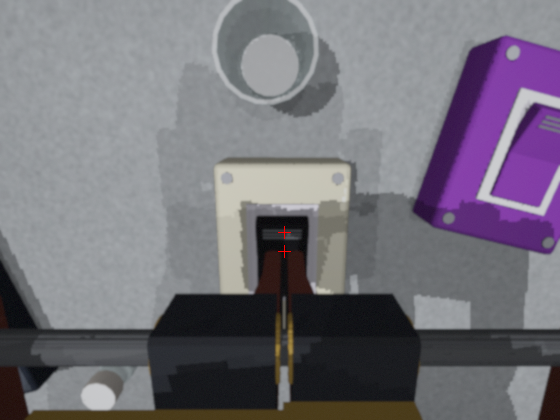

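The predicted press point at (284,233) falls on the rocker's ribs. The paddle spans columns 257–309 and its far edge is at row 216, so it is centred. Now I press.

Run:
```python
from h import *
s=env.read_state(); yb=np.radians(-8.2)
P=np.array([577+19*np.cos(yb),-154.3+19*np.sin(yb)])
env.move_l([*P,148],rate=100)
for z in np.arange(145,124,-1.5):
    r=env.move_l([*P,z],rate=25,f_stop=18); s=env.read_state(); print(z,r,s["tool_pos"],s["force"])
    if r: break
env.hold(0.3); print(env.read_state()["force"])
env.move_l([*P,230],rate=150)
env.move_l([P[0]-60,P[1]+60,260],rate=200)
p,T=pose_of("wrist"); im=viewer.camera("wrist"); cv2.imwrite("pics/w2.png",im)
im2=viewer.camera("side"); cv2.imwrite("pics/s2.png",cv2.resize(im2[160:250,240:370],None,fx=4,fy=4,interpolation=cv2.INTER_CUBIC)); print(env.read_state()["time_s"])
```

```text
145.0 False [ 595.958 -157.051  145.347] [ 0.239 -0.492 -0.382]
143.5 False [ 595.789 -156.999  143.528] [ 0.839 -0.286 -0.463]
142.0 False [ 595.844 -157.016  141.958] [-0.273 -0.512  0.439]
140.5 False [ 596.256 -157.083  140.727] [ 1.309 -0.004  0.956]
139.0 False [ 596.352 -157.154  139.325] [1.256 0.549 2.989]
137.5 False [ 595.537 -156.966  137.297] [ 1.687 -0.655  1.69 ]
136.0 False [ 595.363 -156.906  135.611] [ 0.669 -0.807  0.728]
134.5 False [ 595.424 -156.914  134.181] [ 1.538 -1.083  1.387]
133.0 False [ 595.59  -156.931  132.773] [0.05  0.515 0.012]
131.5 False [ 595.687 -156.973  131.357] [ 0.073 -0.604  1.097]
130.0 False [ 595.94  -157.022  130.045] [ 1.38  -0.026  2.679]
128.5 False [ 596.064 -157.07   129.761] [-2.241  0.73  12.247]
127.0 False [ 596.102 -157.086  129.566] [-5.983  2.684 23.921]
125.5 False [ 596.192 -157.098  129.425] [-10.252   2.955  37.344]
[-9.779  3.505 36.899]
10.025
```

View pics/s2.png

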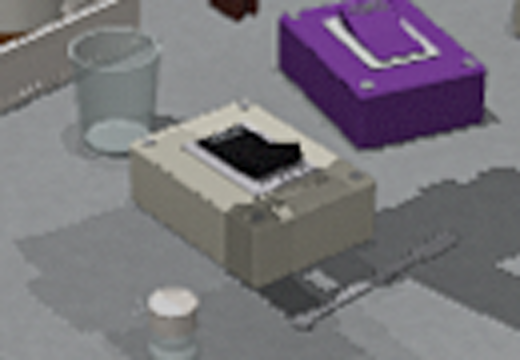

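View pics/w2.png

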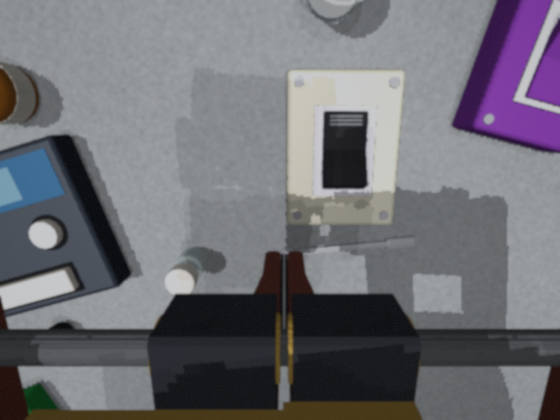

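The side crop shows the near end of the rocker up and the ribbed end flush at about (230,135), so the power is on. The hard stop came at a tip height of 49.5 mm, as specified. The wrist view shows the module, vial and spatula undisturbed. Next is the keypad: I look from just in front of it and measure the keys there.

Run:
```python
from h import *
yk=np.radians(8.5); q=down(yk); S=np.array([527.9,208.5]); B=np.array([488.1,157.3])
C=(S+[541.2,119.9])/2-70*np.array([np.cos(yk),np.sin(yk)])
env.reach([*C,250],q); env.hold(0.3)
p,T=pose_of("wrist"); im=viewer.camera("wrist")
h=cv2.cvtColor(im,cv2.COLOR_BGR2HSV); w=(h[...,2]>165)&(h[...,1]<50); w[255:]=False
for c in blobs(w,150):
    (a,b),sz,ang=cv2.minAreaRect(c); print((a,b),sz,cast(p,T,(a,b),44))
for X in (S,B): cv2.drawMarker(im,tuple(int(a) for a in proj(p,T,np.array([*X,44]))),(0,0,255),0,12)
cv2.imwrite("pics/w3.png",im); print(env.read_state()["tool_pos"],env.read_state()["time_s"])
```

```text
(280.4414978027344, 181.70721435546875) (117.11620330810547, 25.80735969543457) [488.178 160.244  44.   ]
(337.5000305175781, 124.0000228881836) (30.405588150024414, 31.819805145263672) [540.575 122.069  44.   ]
(224.5, 123.0) (32.0, 31.0) [528.24  210.894  44.   ]
(431.0, 40.5) (12.0, 25.0) [610.105  64.191  44.   ]
(475.3003234863281, 139.36083984375) (183.43092346191406, 226.55014038085938) [545.013  10.331  44.   ]
(90.99998474121094, 129.99998474121094) (181.99996948242188, 247.99996948242188) [507.332 315.636  44.   ]
(267.5, 7.0) (14.0, 149.0) [614.312 188.09   44.   ]
[465.612 153.23  249.987] 11.3917
```

View pics/w3.png

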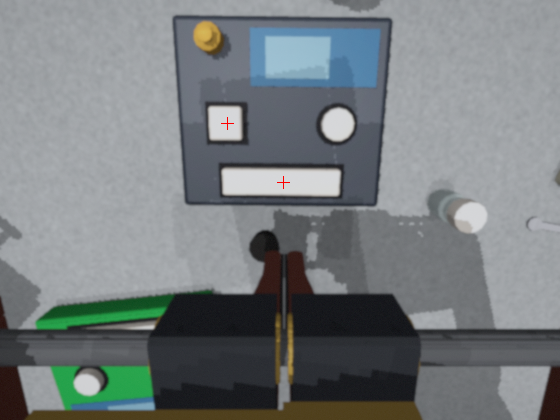

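The wrist view shows the keys at (225,123) square, (338,124) round and (280,182) bar. Positions from the two cameras agree within 3 mm, so I take the mean, press the square key and check.

Run:
```python
from h import *
q=down(np.radians(8.5)); S=[528.1,209.8]
env.reach([*S,160],q); env.move_l([*S,132],rate=60); env.hold(0.2)
print(env.read_state()["force"],env.read_state()["tool_pos"])
r=env.move_l([*S,113],rate=15,f_stop=10); s=env.read_state(); print(r,s["tool_pos"],s["force"])
env.hold(0.4); s=env.read_state(); print(s["tool_pos"],s["force"])
env.move_l([*S,160],rate=80)
C=np.array([465.6,153.2]); env.reach([*C,250],q); env.hold(0.2)
p,T=pose_of("wrist"); im=viewer.camera("wrist")
h=cv2.cvtColor(im,cv2.COLOR_BGR2HSV); w=(h[...,2]>165)&(h[...,1]<50); w[255:]=False
for c in blobs(w,150):
    (a,b),sz,ang=cv2.minAreaRect(c)
    if max(sz)<130: print((a,b),sz,cast(p,T,(a,b),44))
cv2.imwrite("pics/w4.png",cv2.resize(im[0:220,160:400],None,fx=2.6,fy=2.6)); print(env.read_state()["time_s"])
```

```text
[ 0.315  0.488 -0.248] [528.273 209.889 132.247]
True [528.161 209.819 118.286] [-1.14  -0.5    6.625]
[528.131 209.825 118.306] [-1.764 -0.317  7.64 ]
(281.3884582519531, 181.86195373535156) (117.12291717529297, 25.951562881469727) [488.21  159.989  44.   ]
(338.5000305175781, 124.0) (30.40559196472168, 31.819805145263672) [540.551 122.133  44.   ]
(226.5, 122.5) (31.0, 31.0) [528.598 209.723  44.   ]
(435.6617431640625, 42.102935791015625) (28.983261108398438, 17.492855072021484) [609.148  61.803  44.   ]
(321.6199035644531, 6.903997421264648) (42.87619400024414, 13.625767707824707) [619.49  149.871  44.   ]
(251.5, 6.5) (13.0, 117.0) [612.203 200.252  44.   ]
15.55
```

View pics/w4.png

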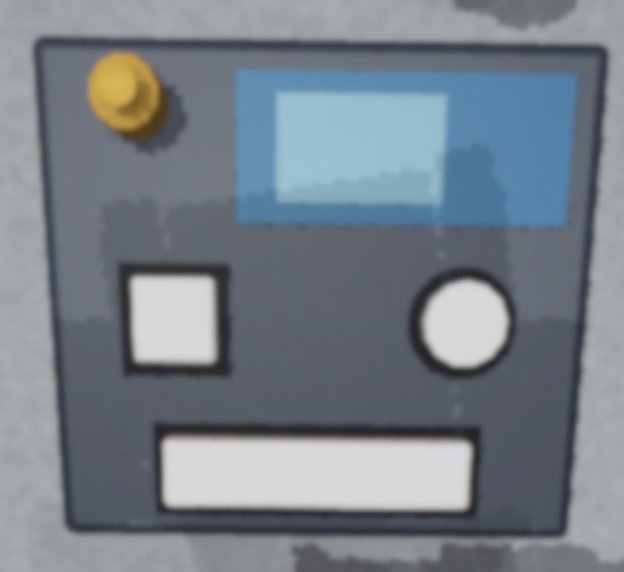

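The square key bottomed at a tip height of 38.3 mm with 7.6 N, well above its 2.5 N friction. In the image it has receded, the other keys are unchanged and the keypad has not moved. Now the bar.

Run:
```python
from h import *
q=down(np.radians(8.5)); B=[488.2,159.3]
env.reach([*B,160],q); env.move_l([*B,132],rate=60); env.hold(0.2)
r=env.move_l([*B,113],rate=15,f_stop=10); s=env.read_state(); print(r,s["tool_pos"],s["force"])
for _ in range(3): env.hold(0.4); s=env.read_state(); print(s["tool_pos"],s["force"])
env.move_l([*B,160],rate=80)
C=np.array([465.6,153.2]); env.reach([*C,250],q); env.hold(0.2)
p,T=pose_of("wrist"); im=viewer.camera("wrist")
h=cv2.cvtColor(im,cv2.COLOR_BGR2HSV); w=(h[...,2]>165)&(h[...,1]<50); w[255:]=False
for c in blobs(w,400):
    (a,b),sz,ang=cv2.minAreaRect(c)
    if max(sz)<130: print((a,b),sz,cast(p,T,(a,b),44))
im2=viewer.camera("side"); cv2.imwrite("pics/s5.png",cv2.resize(im2[160:320,145:370],None,fx=3.3,fy=3.3,interpolation=cv2.INTER_CUBIC)); print(env.read_state()["time_s"])
```

```text
True [488.238 159.332 118.233] [-1.747  0.196  9.102]
[488.279 159.301 118.257] [-0.744 -0.848  7.61 ]
[488.265 159.296 118.251] [-1.12   0.035  7.774]
[488.258 159.33  118.261] [-1.653 -0.635  9.182]
(280.4542541503906, 180.572509765625) (117.16114044189453, 26.054536819458008) [488.15  160.172  44.   ]
(338.0, 122.5) (31.0, 30.0) [540.569 121.999  44.   ]
(225.5, 121.0) (32.0, 31.0) [528.619 209.838  44.   ]
20.3583
```

View pics/s5.png

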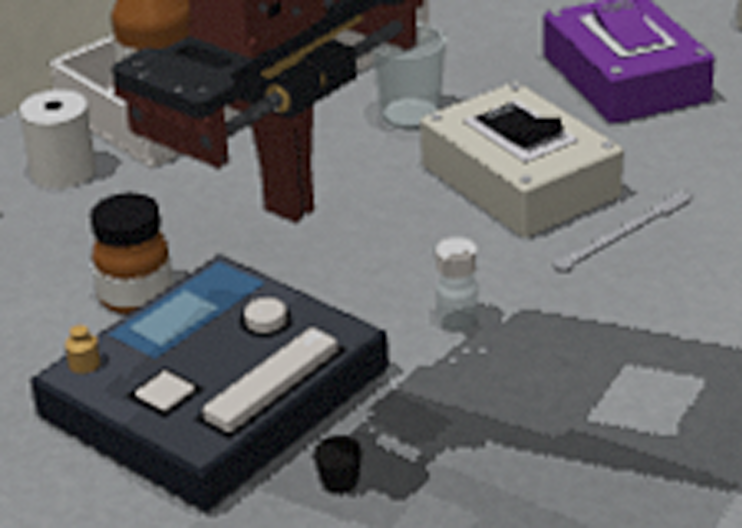

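The side crop shows the square key low at (165,391). The bar at (272,378) and the round key at (266,315) are up, the rocker at (518,125) is on, and everything else stands in place. The gripper is clear, so I hand in.

```bash
python3 -c "
from station import env,workorder
print(workorder.sign_off(), env.read_state()['time_s'])"
```

```text
the job is handed in; nothing more can be done
the job is handed in; nothing more can be done
```

I pressed the rocker on, pressed the square key in, then held the long bar key down for about 1.2 s and let it up. I handed the job in at about 20 s of the allowed 51 s; the sign-off gave no verdict.

| Step | Tip height at the stop | Force there | Meaning |
|---|---|---|---|
| Rocker | 49.5 mm | up to 37 N | at its hard stop |
| Square key | 38.3 mm | about 8 N | 5.7 mm of its 6 mm travel |
| Bar key | 38.2 mm | 8–9 N | 5.8 mm of its 6 mm travel |

- **Last side picture:** the rocker is on, the square key is in, and the bar and round keys are up. The glassware and small things that can be seen stand where they were, and the gripper is clear.
- **Keypad:** the wrist camera put the bar and round keys within 0.1 mm of where they were before pressing, so the keypad did not shift.
- **What went less well:** the rocker press rose to 37 N, more than the 18 N I meant as the limit. I had split the press into short moves, and the force stop restarted with each one. The fingertips applied it, not the arm or the gripper's body. The two cameras also disagreed by up to 3 mm on the key positions, so I used the mean.

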